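Line up the disc-cutter punches by thickness

ROBOT

A 6-joint arm with a two-finger parallel gripper is mounted at the origin on the work surface. World frame = base frame: x ahead of the robot, y to its left, z up, the work surface at z = 0. Lengths are in m, angles in rad, forces in N, time in s.
With the tool pointing down it reaches from about 0.375 to 0.9 m from the base axis. Payload 3.1 kg.
Tool frame: the origin (TCP) lies on the centre line of the jaws, within the pads' length; the fingertips stand 11 mm ahead of it and the grasp point (between the pads) lies 8 mm behind it; x points along the fingers, y is the direction in which the jaws open and shut, and the axes are right-handed (so a half turn about x gives the same grasp; the last joint's range is limited). The gripper opens to 87 mm and grips with 3 to 60 N. Pads are 19 mm wide; open, the fingers measure 117 mm over their backs; the gripper's body (75 mm by 190 mm) begins 51 mm behind the grasp point.
Start: joints at [0.926, 0.527, 1.433, -0, 1.181, -0.178], TCP at [0.281, 0.558, 0.234] pointing down, gripper open.
Joint ranges: [-3.08, 3.08], [-0.75, 2.2], [0.22, 2.44], [-1.43, 4.57], [0, 2.65], [-2.85, 2.85]. Speed limits (rad/s): [2.79, 2.79, 3.14, 3.14, 3.14, 3.14].

INTERFACE

Orientations are given as a unit quaternion [x, y, z, w].
In Python, from rig import robot, camera, camera_info gives the robot as it stands.
- The arm moves only by the shell command python3 -m inch 'ROWS' [FORCE]. ROWS is JSON, a list that holds one entry, the list of rows, each a list of 5 numbers: the shift along the tool's x, y, z in cm, then the turn about the tool's x in rad, then the opening, from 0 (shut) to 1 (fully open). A call has 1 to 8 rows; each row shifts and turns the pose as measured when the row begins, along the tool's axes as they then stand; what a row does not reach is not made up. A row lasts 1/12 s, in which the tool goes at most 41.7 mm and 7.16 degrees, less where a joint would pass 70% of its speed; a pose out of reach is approached as far as the arm can. A call with a gripper value outside its range is refused whole. The fingers move at their own pace and stop on an object; FORCE is the grip in N (left out, the last holds). Time passes only in rows, so rows that do not move let the fingers close. It gives the time, the measured TCP pose, the force and the opening at its end, in the units of the state.
- robot.get_obs(): the state, without advancing time (a new reading comes with each control period).
- camera(name): name is "side" or "top"; returns the picture (384x512x3 uint8, red, green, blue); there is no depth.
- camera_info(name): a dict with "camera_matrix" (3x3 intrinsics, pixels), "rvec" (rotation vector, rad) and "tvec" (3), from world to camera coordinates, as OpenCV has them. Camera axes: x right, y down, z forward; pixel columns grow to the right and rows downward; lengths in m; the calibration is good to about 2 mm. A picture is of the moment at which its call begins. camera_info takes no time and is no camera call.
- robot.hand_in(): hands the job in, once; it reports no verdict.
The state is a dict: "time": time; "q": joint angles; "joint_velocities": joint speeds; "joint_torque": joint torques, N m; "position": TCP position; "tool_rot": TCP orientation; "ft_force": force on the tool from outside, world axes, zero at the start; "moment": the same for the moment, N m; "grip_width": finger opening in m.
Only numpy, scipy, OpenCV 4.12 (cv2) and the standard library are available. Lean on these libraries where they do the work, as an engineer would, in place of code of your own. Each camera call takes 0.05 s, during which the arm holds its last target. There are 200 camera calls.

TASK

Put the disc-cutter punches in order on their storage board: stand the four steel punches upright on the four round cork pads, one to a pad and centred on it, from the thinnest on the pad next to the steel die block to the thickest on the pad farthest from it. Do not knock over the glass jar of gravers.

Things in the scene. Friction and masses are not known exactly. Their poses are not given: they have to be found in the camera images.
- punch15: disc-cutter punch: plain solid steel cylinder 15 mm thick and 56 mm tall with a 2 mm chamfer round its top, about 0.08 kg (may differ by a fifth), loose, standing upright on the table; the thinnest of the four. Origin: centre of its underside, z up along its axis
- punch25: disc-cutter punch: plain solid steel cylinder 25 mm thick and 56 mm tall with a 2 mm chamfer round its top, about 0.21 kg (may differ by a fifth), loose, standing upright on the table; the second thinnest of the four. Origin: centre of its underside, z up along its axis
- punch36: disc-cutter punch: plain solid steel cylinder 36 mm thick and 56 mm tall with a 2 mm chamfer round its top, about 0.44 kg (may differ by a fifth), loose, standing upright on the table; the second thickest of the four. Origin: centre of its underside, z up along its axis
- punch47: disc-cutter punch: plain solid steel cylinder 47 mm thick and 56 mm tall with a 2 mm chamfer round its top, about 0.76 kg (may differ by a fifth), loose, standing upright on the table; the thickest of the four. Origin: centre of its underside, z up along its axis
- pada: one of four identical round cork pads, 54 mm across, 4 mm thick, fixed in a straight row 75 mm apart (centres) on a dark wooden board (85 x 460 x 8 mm) that lies crosswise in front of the robot; the letters tell nothing of the order in the row. Origin: centre of the underside, 8 mm above the table (pad top at 12 mm); x across the board, y along the row
- padb: one of four identical round cork pads, 54 mm across, 4 mm thick, fixed in a straight row 75 mm apart (centres) on a dark wooden board (85 x 460 x 8 mm) that lies crosswise in front of the robot; the letters tell nothing of the order in the row. Origin: centre of the underside, 8 mm above the table (pad top at 12 mm); x across the board, y along the row
- padc: one of four identical round cork pads, 54 mm across, 4 mm thick, fixed in a straight row 75 mm apart (centres) on a dark wooden board (85 x 460 x 8 mm) that lies crosswise in front of the robot; the letters tell nothing of the order in the row. Origin: centre of the underside, 8 mm above the table (pad top at 12 mm); x across the board, y along the row
- padd: one of four identical round cork pads, 54 mm across, 4 mm thick, fixed in a straight row 75 mm apart (centres) on a dark wooden board (85 x 460 x 8 mm) that lies crosswise in front of the robot; the letters tell nothing of the order in the row. Origin: centre of the underside, 8 mm above the table (pad top at 12 mm); x across the board, y along the row
- die: die block: dark steel block with three round holes, 60 (across the board) x 50 (along the row) x 22 mm high, fixed on the board on the row's line at one end, either end, its centre 82.5 mm from the nearest pad's; top 30 mm above the table. A low round brass-lidded tin, 50 mm across, is at the other end. Origin: centre of the underside; x across the board, y along the row
- jar: open glass jar, 50 mm across, 68 mm tall, with three gravers reaching about 120 mm above the table; loose, stands in a gap between the punches. Origin: centre of its underside, z up. A blue-handled screwdriver and a wooden-handled burnisher (up to 150 mm long, 30 mm high) lie in other gaps between the punches
There are look-alikes about, which are no part of the job. What is shaped like the punch36 but green is not meant.

How it is judged:
At the end, for the whole second after the job is handed in: Each punch stands upright (within 0.08 rad), at rest, on a cork pad, its axis within 13 mm of the pad's centre; counted from the die block the pads carry the 15, 25, 36 and 47 mm punch in that order; the jar of gravers stands upright (within 0.3 rad) (angle between jar's own z axis and vertical below 0.3 rad and (horizontal distance between punch15 and pada below 0.013 m or horizontal distance between punch15 and padb below 0.013 m or horizontal distance between punch15 and padc below 0.013 m or horizontal distance between punch15 and padd below 0.013 m) and horizontal distance between punch15 and die between 0.0575 and 0.1075 m and height (world z) of punch15 between 0.008 and 0.016 m and angle between each of punch15, punch25, punch36, punch47's own z axis and vertical below 0.08 rad and linear speed of each of punch15, punch25, punch36, punch47 below 0.02 m/s and angular speed of each of punch15, punch25, punch36, punch47 below 0.2 rad/s and (horizontal distance between punch25 and pada below 0.013 m or horizontal distance between punch25 and padb below 0.013 m or horizontal distance between punch25 and padc below 0.013 m or horizontal distance between punch25 and padd below 0.013 m) and horizontal distance between punch25 and die between 0.1325 and 0.1825 m and height (world z) of punch25 between 0.008 and 0.016 m and (horizontal distance between punch36 and pada below 0.013 m or horizontal distance between punch36 and padb below 0.013 m or horizontal distance between punch36 and padc below 0.013 m or horizontal distance between punch36 and padd below 0.013 m) and horizontal distance between punch36 and die between 0.2075 and 0.2575 m and height (world z) of punch36 between 0.008 and 0.016 m and (horizontal distance between punch47 and pada below 0.013 m or horizontal distance between punch47 and padb below 0.013 m or horizontal distance between punch47 and padc below 0.013 m or horizontal distance between punch47 and padd below 0.013 m) and horizontal distance between punch47 and die between 0.2825 and 0.3325 m and height (world z) of punch47 between 0.008 and 0.016 m); the robot touches nothing.
It fails at once if the glass jar of gravers is knocked over (angle between jar's own z axis and vertical above 0.6 rad).
It also fails if it takes over 125 s, if anything falls off the work surface, if the arm or the gripper's body presses on something with over 40 N, if the wrist force passes 120 N, or if a joint passes its speed limit or range.

## Working session

There is one attempt and no reset: what is moved stays moved. The work goes in short steps, Python scripts to look and compute and a shell command to move; the robot and the scene stay as the last step left them, time stands still between calls to the robot, and variables do not carry over. Pictures are saved under pics/ and viewed, about 12 in all and at most 16, crops included, and the job is handed in when it is done.

```bash
ls; mkdir -p pics; python3 - <<'E'
from rig import robot,camera,camera_info
import cv2
for n in("top","side"):
    cv2.imwrite(f"pics/{n}0.png",camera(n)[:,:,::-1]); print(n,camera_info(n))
print(robot.get_obs())
E
```

```text
pics
top {'camera_matrix': array([[479.87481628,   0.        , 254.59343179],
       [  0.        , 479.87481628, 187.533911  ],
       [  0.        ,   0.        ,   1.        ]]), 'rvec': array([ 2.15249998, -2.11272343,  0.13870854]), 'tvec': array([0.02941147, 0.5121186 , 1.12654175])}
side {'camera_matrix': array([[474.74795773,   0.        , 261.02616617],
       [  0.        , 474.74795773, 191.12656199],
       [  0.        ,   0.        ,   1.        ]]), 'rvec': array([ 2.29817321, -0.52698765,  0.22875457]), 'tvec': array([-0.44329671,  0.21251032,  1.1278276 ])}
{'time': 0.1, 'q': array([ 9.26525394e-01,  5.28425622e-01,  1.43379177e+00, -6.45059236e-06,
        1.18137649e+00, -1.78517154e-01]), 'joint_velocities': array([-0.00122825, -0.00255535, -0.00204899, -0.00019223,  0.00028529,
        0.00089646]), 'joint_torque': array([ 3.09988154e-04, -4.40987313e+01, -1.77150643e+01,  6.35073963e-02,
        5.34385024e-02, -4.31701233e-05]), 'position': array([0.28027739, 0.5579119 , 0.23263165]), 'tool_rot': array([ 0.1625342 ,  0.68830035, -0.16383291,  0.68773835]), 'ft_force': array([-0.57241703, -0.5628994 , -0.12362356]), 'moment': array([ 0.02682957, -0.01536525,  0.02014672]), 'grip_width': 0.08680973751248264}
```

View pics/top0.png

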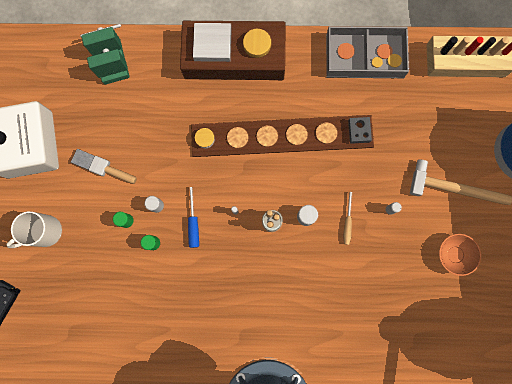

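View pics/side0.png

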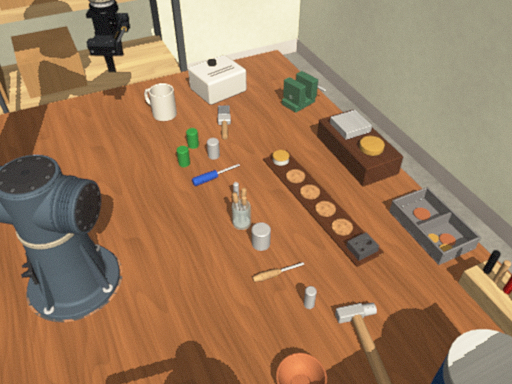

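Top view: punches at about (153,204)=36, (235,209)=15, (308,215)=47 and (396,208)=25 px, the jar at (272,220), the pads at (237..326, 137..132), and the die at (360,130) on the right (−y). The side view shows the same layout.

```bash
cat > h.py <<'E'
import cv2,numpy as np
from rig import camera,camera_info,robot
def cam(n):
    i=camera_info(n);return np.array(i["camera_matrix"]),cv2.Rodrigues(np.array(i["rvec"]))[0],np.array(i["tvec"])
def cast(n,uv,z):
    K,R,t=cam(n);d=R.T@np.linalg.inv(K)@[uv[0],uv[1],1];c=-R.T@t
    return c+d*(z-c[2])/d[2]
def proj(n,p):
    K,R,t=cam(n);x=K@(R@np.asarray(p)+t);return x[:2]/x[2]
def tri(a,b):
    P=[np.c_[K@R,K@t] for K,R,t in(cam("top"),cam("side"))]
    x=cv2.triangulatePoints(P[0],P[1],np.array(a,float),np.array(b,float)).ravel();return x[:3]/x[3]
def blobs(im,mask,seed,r):
    m=np.zeros_like(mask);cv2.circle(m,tuple(map(int,seed)),r,255,-1)
    n,l,s,c=cv2.connectedComponentsWithStats(mask&m)
    if n<2:return None
    k=1+np.argmax(s[1:,4]);return c[k],s[k]
E
python3 - <<'E'
from h import *
T=cv2.imread("pics/top0.png");S=cv2.imread("pics/side0.png")
def m(im,lo,hi):return cv2.inRange(cv2.cvtColor(im,cv2.COLOR_BGR2HSV),lo,hi)
mt=m(T,(0,0,165),(179,45,255));ms=m(S,(0,0,165),(179,45,255))
ct=m(T,(5,60,190),(25,150,255));cs=m(S,(5,60,190),(25,150,255))
print("punches")
for n,a,b,r in(("36",(153,203),(213,143),12),("15",(234,209),(236,186),6),("47",(308,214),(261,231),14),("25",(396,208),(310,290),10)):
    A=blobs(T,mt,a,r);B=blobs(S,ms,b,r);print(n,A,B)
    if A: print("  z56",cast("top",A[0],.056).round(4), "side", cast("side",B[0],.056).round(4) if B else 0,"tri",tri(A[0],B[0]).round(4) if B else 0)
print("pads")
for a,b in(((237,137),(296,176)),((267,136),(310,192)),((297,134),(326,209)),((326,132),(342,228))):
    A=blobs(T,ct,a,14);B=blobs(S,cs,b,14)
    print(A,B,cast("top",A[0],.012).round(4),cast("side",B[0],.012).round(4),tri(A[0],B[0]).round(4))
for s in((272,221),):print("jar",cast("top",s,.068))
for s in((359,129),):print("die",cast("top",s,.03))
print("blue",cast("top",(190,188),.01),cast("top",(193,246),.02));print("burn",cast("top",(348,193),.01),cast("top",(348,243),.02))
o=[cv2.resize(T[180:260,130:420],None,fx=2.7,fy=2.7,interpolation=2),cv2.resize(S[120:310,170:390],None,fx=1.9,fy=1.9,interpolation=2)]
w=max(x.shape[1] for x in o);cv2.imwrite("pics/c1.png",np.vstack([np.pad(x,((0,0),(0,w-x.shape[1]),(0,0))) for x in o]))
E
```

```text
punches
36 (array([151.74233129, 202.61349693]), array([145, 196,  15,  14, 163], dtype=int32)) (array([213.00694444, 146.02777778]), array([207, 138,  11,  18, 144], dtype=int32))
  z56 [0.4682 0.2839 0.056 ] side [0.4627 0.2624 0.056 ] tri [0.4713 0.2893 0.0333]
15 (array([234.125     , 209.04166667]), array([232, 207,   6,   5,  24], dtype=int32)) (array([235.83870968, 186.67741935]), array([234, 183,   5,   9,  31], dtype=int32))
  z56 [0.4563 0.0862 0.056 ] side [0.4535 0.0747 0.056 ] tri [0.4581 0.0869 0.0434]
47 (array([308.18794326, 214.04609929]), array([299, 205,  19,  19, 282], dtype=int32)) (array([261.3029316 , 233.21172638]), array([252, 223,  18,  23, 307], dtype=int32))
  z56 [ 0.4476 -0.0897  0.056 ] side [ 0.4434 -0.1028  0.056 ] tri [ 0.4492 -0.0911  0.0406]
25 (array([396.01449275, 206.8115942 ]), array([392, 202,   9,  10,  69], dtype=int32)) (array([310.74074074, 292.68518519]), array([306, 286,  10,  15, 108], dtype=int32))
  z56 [ 0.4685 -0.2969  0.056 ] side [ 0.4663 -0.3035  0.056 ] tri [ 0.4695 -0.2991  0.0478]
pads
(array([237.25074627, 137.08059701]), arr
[... 469 characters left out ...]
), array([286, 124,  21,  21, 338], dtype=int32)) (array([325.14351852, 208.3287037 ]), array([316, 202,  19,  15, 216], dtype=int32)) [ 0.6545 -0.0632  0.012 ] [ 0.6544 -0.0648  0.012 ] [ 0.6552 -0.0634  0.0102]
(array([326.13529412, 132.49117647]), array([316, 123,  21,  20, 340], dtype=int32)) (array([341.96747967, 226.40650407]), array([332, 219,  21,  16, 246], dtype=int32)) [ 0.6592 -0.1381  0.012 ] [ 0.66   -0.1395  0.012 ] [ 0.6601 -0.1385  0.0106]
jar [ 0.42852275 -0.00407628  0.068     ]
die [ 0.66437298 -0.21721823  0.03      ]
blue [0.51199389 0.20092888 0.01      ] [0.36810393 0.18623352 0.02      ]
burn [ 0.50619652 -0.19199568  0.01      ] [ 0.38265404 -0.18915462  0.02      ]
```

View pics/c1.png

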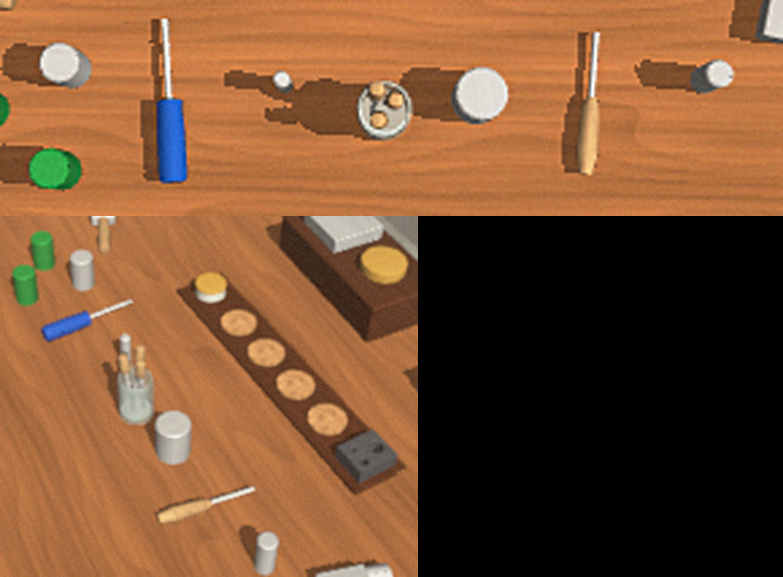

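```bash
cat > go.py <<'E'
# prints how far to go, in tool axes (cm, rad): go.py x y z [yaw of tool y axis mod pi]
import sys,numpy as np
from scipy.spatial.transform import Rotation as Ro
from rig import robot
o=robot.get_obs();R=Ro.from_quat(o["tool_rot"]).as_matrix();p=o["position"]
yaw=np.arctan2(R[1,1],R[0,1])
print("t",round(o["time"],2),"p",p.round(4),"yaw",round(yaw,3),"tilt",R[:,0].round(3),"w",round(o["grip_width"],4),"q6",round(o["q"][5],2),"F",o["ft_force"].round(1))
if len(sys.argv)>3:
    tgt=np.array(list(map(float,sys.argv[1:4])));w=float(sys.argv[4]) if len(sys.argv)>4 else 0
    e=(w-yaw+np.pi/2)%np.pi-np.pi/2
    print("shift now cm",(R.T@(tgt-p)*100).round(2),"turn about x",round(-e,3))
    R2=R@Ro.from_rotvec([-e,0,0]).as_matrix();print("after turn",(R2.T@(tgt-p)*100).round(2))
E
python3 go.py .468 .284 .2
python3 - <<'E'
from h import *
for n,a,b in(("36",(151.7,202.6),(212.5,142.8)),("47",(308.2,214),(261,229.7)),("25",(396,206.8),(310.7,289.8)),("15",(234.1,209),(236,185))): print(n,tri(a,b).round(4),cast("side",b,.056).round(4))
E
```

```text
t 0.1 p [0.2803 0.5579 0.2326] yaw 1.105 tilt [-0.001 -0.002 -1.   ] w 0.0868 q6 -0.18 F [-0.6 -0.6 -0.1]
shift now cm [  3.28 -16.04  29.08] turn about x 1.105
after turn [ 3.28 18.78 27.39]
36 [0.4694 0.2856 0.0491] [0.467  0.2772 0.056 ]
47 [ 0.4484 -0.0901  0.0532] [ 0.4477 -0.0923  0.056 ]
25 [ 0.4692 -0.297   0.0562] [ 0.4699 -0.297   0.056 ]
15 [0.458  0.0864 0.0501] [0.4566 0.0805 0.056 ]
```

```bash
python3 -m inch '[[[0,0,3,0.123,1],[0,0,3,0.123,1],[0,0,3,0.123,1],[0,0,3,0.123,1],[0,0,3,0.123,1],[0,0,3,0.123,1],[0,0,3,0.123,1],[0,0,3,0.123,1]]]' 40; python3 go.py .468 .284 .2
```

```text
time: 0.77
position: [0.4241, 0.3748, 0.228]
tool_rot: [0.471, 0.527, -0.475, 0.525]
ft_force: [-0.7, 0.5, 0.9]
grip_width: 0.0872
t 0.77 p [0.4241 0.3748 0.228 ] yaw 0.106 tilt [-0.005 -0.002 -1.   ] w 0.0872 q6 0.42 F [-0.7  0.5  0.9]
shift now cm [2.8  3.42 9.48] turn about x 0.106
after turn [2.8  4.4  9.07]
```

```bash
python3 -m inch '[[[0.6,1.1,2.3,0.106,1],[0.6,1.1,2.3,0,1],[0.6,1.1,2.3,0,1],[0.6,1.1,2.2,0,1],[3,0,0,0,1],[3,0,0,0,1],[0,0,0,0,1]]]'; python3 go.py .4685 .2845 .022
```

```text
time: 1.35
position: [0.4739, 0.2726, 0.1417]
tool_rot: [-0.503, -0.495, 0.507, -0.495]
ft_force: [-0.9, -0.9, 0.3]
grip_width: 0.0874
t 1.35 p [0.4739 0.2726 0.1417] yaw -0.02 tilt [-0.003 -0.004 -1.   ] w 0.0874 q6 0.34 F [-0.9 -0.9  0.3]
shift now cm [11.96 -0.52 -1.22] turn about x -0.02
after turn [11.96 -0.5  -1.23]
```

```bash
python3 -m inch '[[[1.5,-0.2,-0.6,-0.02,1],[2.5,-0.2,-0.6,0,1],[2.5,0,0,0,1],[2,0,0,0,1],[0,0,0,0,1]]]'; python3 go.py .4685 .2845 .022
```

```text
time: 1.77
position: [0.4717, 0.2861, 0.0571]
tool_rot: [0.499, 0.5, -0.5, 0.501]
ft_force: [-0.1, 0.0, 0.3]
grip_width: 0.0872
t 1.77 p [0.4717 0.2861 0.0571] yaw 0.001 tilt [-0.    -0.003 -1.   ] w 0.0872 q6 0.35 F [-0.1  0.   0.3]
shift now cm [ 3.51 -0.32  0.15] turn about x 0.001
after turn [ 3.51 -0.32  0.15]
```

```bash
python3 -m inch '[[[1.5,-0.3,0.1,0,1],[1.4,0,0.05,0,1],[0.5,0,0,0,1],[0,0,0,0,0.3],[0,0,0,0,0.2],[0,0,0,0,0.1],[0,0,0,0,0.1],[0,0,0,0,0.1]]]' 40; python3 go.py .4685 .2845 .022
```

```text
time: 2.43
position: [0.4736, 0.2883, 0.0311]
tool_rot: [0.502, 0.499, -0.496, 0.503]
ft_force: [-0.6, -0.7, -0.5]
grip_width: 0.0617
t 2.43 p [0.4736 0.2883 0.0311] yaw 0.004 tilt [ 0.01   0.001 -1.   ] w 0.0617 q6 0.35 F [-0.6 -0.7 -0.5]
shift now cm [ 0.91 -0.52  0.38] turn about x 0.004
after turn [ 0.91 -0.52  0.38]
```

```bash
python3 -m inch '[[[0.5,-0.3,0.2,0,0.5],[0.4,-0.2,0.15,0,0.5],[0,0,0,0,0.3],[0,0,0,0,0.1]]]' 40; python3 go.py .4685 .2845 .022;python3 go.py .4685 .2845 .022
```

```text
time: 2.77
position: [0.469, 0.2847, 0.0229]
tool_rot: [0.503, 0.498, -0.495, 0.504]
ft_force: [1.1, 0.7, -0.2]
grip_width: 0.0377
t 2.77 p [0.469  0.2847 0.0229] yaw 0.004 tilt [ 0.013  0.002 -1.   ] w 0.0377 q6 0.34 F [ 1.1  0.7 -0.2]
shift now cm [ 0.08 -0.05  0.02] turn about x 0.004
after turn [ 0.08 -0.05  0.02]
t 2.77 p [0.469  0.2847 0.0229] yaw 0.004 tilt [ 0.013  0.002 -1.   ] w 0.0377 q6 0.34 F [ 1.1  0.7 -0.2]
shift now cm [ 0.08 -0.05  0.02] turn about x 0.004
after turn [ 0.08 -0.05  0.02]
```

```bash
python3 -m inch '[[[0,0,0,0,0],[0,0,0,0,0],[0,0,0,0,0],[-2,0,0,0,0],[-3,0,0,0,0],[-4,0,0,0,0],[-4,0,0,0,0],[0,0,0,0,0]]]' 45; python3 go.py .6492 .011 .15
```

```text
time: 3.43
position: [0.4636, 0.2827, 0.1511]
tool_rot: [0.497, 0.501, -0.501, 0.501]
ft_force: [2.3, 0.5, -3.6]
grip_width: 0.0348
t 3.43 p [0.4636 0.2827 0.1511] yaw 0.004 tilt [-0.003 -0.004 -1.   ] w 0.0348 q6 0.34 F [ 2.3  0.5 -3.6]
shift now cm [ 0.15 18.46 27.24] turn about x 0.004
after turn [ 0.15 18.56 27.17]
```

```bash
python3 -m inch '[[[0,1,1.5,0,0],[0,2.2,3.2,0,0],[0,2.2,3.2,0,0],[0,2.2,3.2,0,0],[0,2.2,3.2,0,0],[0,2.2,3.2,0,0],[0,2,3,0,0],[0,1,1.5,0,0]]]' 45; python3 go.py .6492 .011 .15
```

```text
time: 4.1
position: [0.6125, 0.059, 0.1442]
tool_rot: [0.492, 0.507, -0.5, 0.501]
ft_force: [1.0, 0.3, -4.0]
grip_width: 0.035
t 4.1 p [0.6125 0.059  0.1442] yaw 0.016 tilt [-0.014 -0.003 -1.   ] w 0.035 q6 -0.1 F [ 1.   0.3 -4. ]
shift now cm [-0.61  3.58  4.86] turn about x 0.016
after turn [-0.61  3.66  4.8 ]
```

```bash
python3 -m inch '[[[0,1.4,2,0.016,0],[0,1.1,1.4,0,0],[0,0.5,0.6,0,0],[0,0,0,0,0],[0,0,0,0,0]]]' 45; python3 go.py .6492 .011 .036
```

```text
time: 4.52
position: [0.642, 0.0113, 0.1348]
tool_rot: [-0.495, -0.504, 0.509, -0.492]
ft_force: [0.7, 0.9, -3.5]
grip_width: 0.035
t 4.52 p [0.642  0.0113 0.1348] yaw -0.009 tilt [-0.026 -0.003 -1.   ] w 0.035 q6 -0.14 F [ 0.7  0.9 -3.5]
shift now cm [ 9.86  0.98 -0.01] turn about x -0.009
after turn [9.86 0.98 0.  ]
```

```bash
python3 -m inch '[[[1.5,0.4,0,0,0],[2,0.3,0,0,0],[2,0.2,0,0,0],[1.5,0,0,0,0],[0.8,0,0,0,0],[0,0,0,0,0]]]' 45; python3 go.py .6492 .011 .036
```

```text
time: 5.02
position: [0.6423, 0.02, 0.0525]
tool_rot: [-0.492, -0.508, 0.509, -0.491]
ft_force: [0.2, 0.7, -3.1]
grip_width: 0.0349
t 5.02 p [0.6423 0.02   0.0525] yaw -0.001 tilt [-0.034  0.001 -0.999] w 0.0349 q6 -0.14 F [ 0.2  0.7 -3.1]
shift now cm [1.62 0.75 0.9 ] turn about x -0.001
after turn [1.62 0.75 0.9 ]
```

```bash
python3 -m inch '[[[0.3,0.5,0.6,0,0],[0.3,0.3,0.3,0,0],[0.3,0,0,0,0],[0,0,0,0,0],[0,0,0,0,0]]]' 45; python3 go.py .6492 .011 .036
```

```text
time: 5.43
position: [0.6511, 0.0123, 0.0447]
tool_rot: [0.492, 0.508, -0.507, 0.492]
ft_force: [0.3, 0.3, -3.4]
grip_width: 0.0347
t 5.43 p [0.6511 0.0123 0.0447] yaw 0.002 tilt [-0.032  0.    -0.999] w 0.0347 q6 -0.15 F [ 0.3  0.3 -3.4]
shift now cm [ 0.87 -0.16  0.13] turn about x 0.002
after turn [ 0.87 -0.16  0.13]
```

```bash
python3 -m inch '[[[0.3,-0.1,0.1,0,0],[0.3,-0.05,0,0,0],[0.2,0,0,0,0],[0,0,0,0,0]]]' 45; python3 go.py .6492 .011 .036
```

```text
time: 5.77
position: [0.6503, 0.0106, 0.0379]
tool_rot: [0.493, 0.507, -0.507, 0.493]
ft_force: [-0.8, 0.6, -3.6]
grip_width: 0.0349
t 5.77 p [0.6503 0.0106 0.0379] yaw 0.001 tilt [-0.029  0.    -1.   ] w 0.0349 q6 -0.15 F [-0.8  0.6 -3.6]
shift now cm [ 0.19 -0.1  -0.04] turn about x 0.001
after turn [ 0.19 -0.1  -0.04]
```

```bash
python3 -m inch '[[[0.2,-0.1,0,0,0],[0.15,0,0,0,0],[0,0,0,0,0]]]' 45; python3 go.py .6492 .011 .036
```

```text
time: 6.02
position: [0.6493, 0.0105, 0.0354]
tool_rot: [0.493, 0.507, -0.507, 0.493]
ft_force: [0.9, 0.1, -3.9]
grip_width: 0.0349
t 6.02 p [0.6493 0.0105 0.0354] yaw 0.001 tilt [-0.028 -0.    -1.   ] w 0.0349 q6 -0.15 F [ 0.9  0.1 -3.9]
shift now cm [-0.06 -0.01 -0.05] turn about x 0.001
after turn [-0.06 -0.01 -0.05]
```

```bash
python3 -m inch '[[[0.15,0,0,0,0],[0.1,0,0,0,0],[0,0,0,0,0]]]' 45; python3 go.py .6492 .011 .036
```

```text
time: 6.27
position: [0.6495, 0.0105, 0.0355]
tool_rot: [0.493, 0.507, -0.507, 0.494]
ft_force: [0.1, 0.1, -4.0]
grip_width: 0.035
t 6.27 p [0.6495 0.0105 0.0355] yaw 0.001 tilt [-0.027 -0.    -1.   ] w 0.035 q6 -0.15 F [ 0.1  0.1 -4. ]
shift now cm [-0.05 -0.03 -0.05] turn about x 0.001
after turn [-0.05 -0.03 -0.05]
```

```bash
python3 -m inch '[[[0.3,0,0,0,0],[0.2,0,0,0,0],[0.1,0,0,0,0]]]' 45; python3 go.py .6492 .011 .036
```

```text
time: 6.52
position: [0.6497, 0.0105, 0.0352]
tool_rot: [0.493, 0.507, -0.506, 0.494]
ft_force: [-2.4, -0.3, -1.3]
grip_width: 0.0347
t 6.52 p [0.6497 0.0105 0.0352] yaw 0.002 tilt [-0.026 -0.001 -1.   ] w 0.0347 q6 -0.15 F [-2.4 -0.3 -1.3]
shift now cm [-0.08 -0.05 -0.05] turn about x 0.002
after turn [-0.08 -0.05 -0.05]
```

Contact: the load is coming off. I'll release, wait and rise.

```bash
python3 -m inch '[[[0,0,0,0,1],[0,0,0,0,1],[0,0,0,0,1],[0,0,0,0,1],[0,0,0,0,1],[0,0,0,0,1],[-1,0,0,0,1],[-2,0,0,0,1]]]'; python3 go.py .6492 .011 .036
```

```text
time: 7.18
position: [0.6495, 0.0106, 0.0616]
tool_rot: [0.492, 0.508, -0.507, 0.493]
ft_force: [-0.0, -0.3, 0.6]
grip_width: 0.0804
t 7.18 p [0.6495 0.0106 0.0616] yaw 0.002 tilt [-0.03 -0.   -1.  ] w 0.0804 q6 -0.15 F [-0.  -0.3  0.6]
shift now cm [ 2.56  0.05 -0.04] turn about x 0.002
after turn [ 2.56  0.05 -0.04]
```

```bash
python3 -m inch '[[[-3,0,0,0,1],[-3.5,0,0,0,1],[-3.5,-1,-0.5,0,1],[-2,-3,-1.2,0,1],[0,-3.5,-1.5,0,1],[0,-3.5,-1.5,0,1],[0,-3,-1.2,0,1],[0,-2,-0.8,0,1]]]'; python3 go.py .457 .086 .1
python3 - <<'E'
from h import *
T=camera("top");S=camera("side")
cv2.imwrite("pics/v4.png",np.vstack([cv2.resize(T[100:240,130:420,::-1],(725,350)),cv2.resize(S[130:270,190:400,::-1],(375,250))[:, :].copy() if 0 else np.pad(cv2.resize(S[130:270,190:400,::-1],(375,250)),((0,0),(0,350),(0,0)))]))
E
```

```text
time: 7.85
position: [0.498, 0.0763, 0.1999]
tool_rot: [-0.499, -0.5, 0.503, -0.498]
ft_force: [-0.3, -0.4, 0.3]
grip_width: 0.0869
t 7.85 p [0.498  0.0763 0.1999] yaw -0.003 tilt [-0.006 -0.003 -1.   ] w 0.0869 q6 -0.06 F [-0.3 -0.4  0.3]
shift now cm [10.01 -4.05 -0.98] turn about x -0.003
after turn [10.01 -4.04 -1.  ]
```

View pics/v4.png

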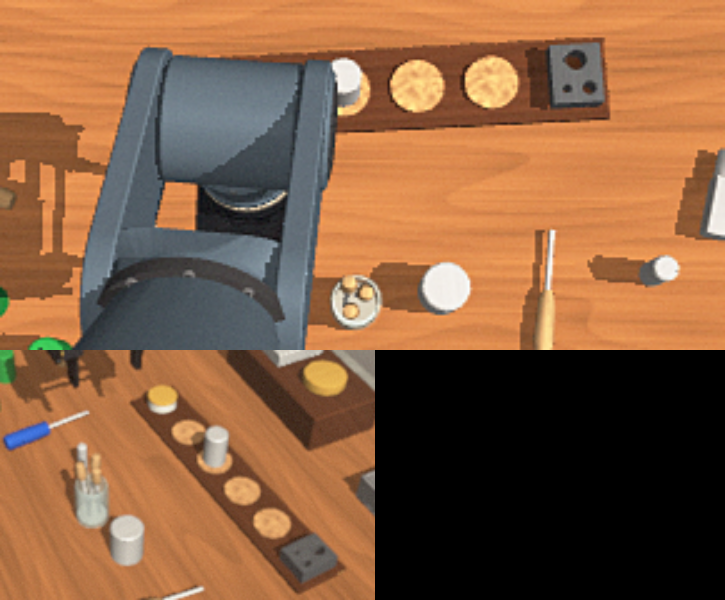

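The picture shows punch36 upright on the second pad from the tin (about (345,85) in the top crop). All the others are unmoved. Next is punch15.

```bash
python3 -m inch '[[[0,-2,-0.5,0,0.6],[0.5,-1,-0.3,0,0.6],[1.5,-0.5,-0.1,0,0.6],[2,-0.2,0,0,0.6],[1.5,0,0,0,0.6],[0,0,0,0,0.6],[0,0,0,0,0.6]]]'; python3 go.py .457 .086 .018
```

```text
time: 8.53
position: [0.4681, 0.0847, 0.1494]
tool_rot: [0.502, 0.495, -0.498, 0.504]
ft_force: [0.3, 0.2, -0.2]
grip_width: 0.0546
t 8.53 p [0.4681 0.0847 0.1494] yaw -0.002 tilt [ 0.013 -0.004 -1.   ] w 0.0546 q6 -0.05 F [ 0.3  0.2 -0.2]
shift now cm [13.12 -1.27 -0.18] turn about x -0.002
after turn [13.12 -1.27 -0.19]
```

```bash
python3 -m inch '[[[1.5,-0.7,-0.1,0,0.55],[2.5,-0.5,0,0,0.55],[2,-0.3,0,0,0.55],[1,0,0,0,0.55],[0,0,0,0,0.55],[0,0,0,0,0.55]]]'; python3 go.py .457 .086 .018
```

```text
time: 9.03
position: [0.466, 0.0837, 0.0828]
tool_rot: [0.507, 0.49, -0.494, 0.509]
ft_force: [-0.0, 0.2, 0.5]
grip_width: 0.0482
t 9.03 p [0.466  0.0837 0.0828] yaw -0.003 tilt [ 0.033 -0.006 -0.999] w 0.0482 q6 -0.05 F [-0.   0.2  0.5]
shift now cm [ 6.45 -1.12 -0.26] turn about x -0.003
after turn [ 6.45 -1.11 -0.27]
```

```bash
python3 -m inch '[[[0,-0.7,-0.15,0,0.5],[0,-0.5,-0.1,0,0.5],[0,0,0,0,0.5],[0,0,0,0,0.5]]]'; python3 go.py .457 .086 .018
```

```text
time: 9.37
position: [0.4565, 0.0862, 0.0858]
tool_rot: [0.509, 0.487, -0.492, 0.511]
ft_force: [0.4, 0.3, 0.2]
grip_width: 0.0438
t 9.37 p [0.4565 0.0862 0.0858] yaw -0.003 tilt [ 0.041 -0.006 -0.999] w 0.0438 q6 -0.04 F [0.4 0.3 0.2]
shift now cm [ 6.77 -0.23 -0.03] turn about x -0.003
after turn [ 6.77 -0.23 -0.03]
```

```bash
python3 -m inch '[[[1,-0.1,0,0,0.5],[1.8,-0.1,0,0,0.5],[1.8,0,0,0,0.5],[1.2,0,0,0,0.5],[0.4,0,0,0,0.5],[0,0,0,0,0.45]]]'; python3 go.py .457 .086 .018
```

```text
time: 9.87
position: [0.4614, 0.086, 0.0261]
tool_rot: [0.512, 0.484, -0.489, 0.514]
ft_force: [0.1, -0.3, 0.5]
grip_width: 0.0416
t 9.87 p [0.4614 0.086  0.0261] yaw -0.002 tilt [ 0.053 -0.007 -0.999] w 0.0416 q6 -0.04 F [ 0.1 -0.3  0.5]
shift now cm [ 0.78 -0.48  0.  ] turn about x -0.002
after turn [ 0.78 -0.48 -0.  ]
```

```bash
python3 -m inch '[[[0.4,-0.4,0,0,0.45],[0.4,-0.2,0,0,0.4],[0,0,0,0,0.4],[0,0,0,0,0.35],[0,0,0,0,0.35]]]' 25; python3 go.py .457 .086 .018
python3 - <<'E'
from h import *
S=camera("side");cv2.imwrite("pics/v5.png",cv2.resize(S[130:250,170:330,::-1],(640,480)))
E
```

```text
time: 10.28
position: [0.4563, 0.0861, 0.0192]
tool_rot: [0.513, 0.483, -0.488, 0.515]
ft_force: [0.2, 0.0, 0.3]
grip_width: 0.0318
t 10.28 p [0.4563 0.0861 0.0192] yaw -0.002 tilt [ 0.057 -0.007 -0.998] w 0.0318 q6 -0.04 F [0.2 0.  0.3]
shift now cm [0.13 0.06 0.01] turn about x -0.002
after turn [0.13 0.06 0.01]
```

View pics/v5.png

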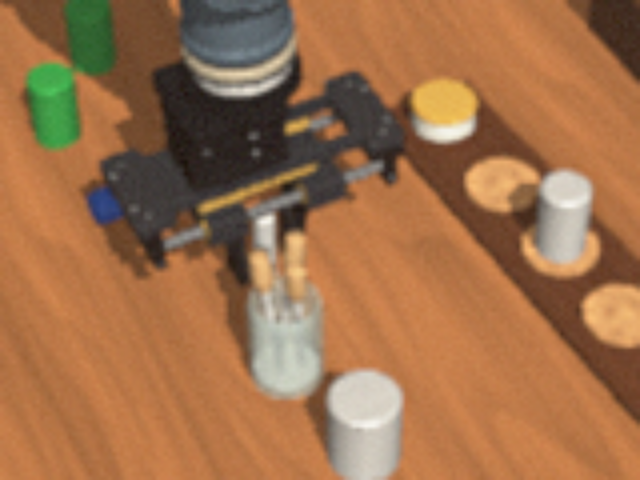

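Punch15 (about (265,235) in the crop) sits between the two fingers, with the jar clear in front. I'll close and lift.

```bash
python3 -m inch '[[[0,0,0,0,0.1],[0,0,0,0,0.1],[0,0,0,0,0],[0,0,0,0,0],[0,0,0,0,0],[0,0,0,0,0],[-1.5,0,0,0,0],[-2.5,0,0,0,0]]]' 25; python3 go.py .6596 -.1385 .12
```

```text
time: 11.0
position: [0.4526, 0.0862, 0.0573]
tool_rot: [0.511, 0.485, -0.49, 0.513]
ft_force: [0.7, -0.0, -1.0]
grip_width: 0.0143
t 11.0 p [0.4526 0.0862 0.0573] yaw -0.002 tilt [ 0.05  -0.007 -0.999] w 0.0143 q6 -0.04 F [ 0.7 -0.  -1. ]
shift now cm [-5.07 21.04 22.46] turn about x -0.002
after turn [-5.07 20.99 22.51]
```

```bash
python3 -m inch '[[[-3.5,0.5,0,0,0],[-3.5,2,0.5,0,0],[-2,2.8,1.5,0,0],[0,3,2.8,0,0],[0,3,3,0,0],[0,3,3,0,0],[0,2.5,3,0,0],[0,1.5,2.5,0,0]]]'; python3 go.py .6596 -.1385 .12
```

```text
time: 11.67
position: [0.6275, -0.0745, 0.1638]
tool_rot: [0.507, 0.49, -0.488, 0.514]
ft_force: [0.5, -0.4, -0.6]
grip_width: 0.0139
t 11.67 p [ 0.6275 -0.0745  0.1638] yaw 0.008 tilt [ 0.043 -0.006 -0.999] w 0.0139 q6 -0.31 F [ 0.5 -0.4 -0.6]
shift now cm [4.55 2.96 6.4 ] turn about x 0.008
after turn [4.55 3.02 6.37]
```

```bash
python3 -m inch '[[[0.5,1,2,0,0],[1.5,0.8,2,0,0],[2,0.4,1,0,0],[1.5,0,0,0,0],[0,0,0,0,0],[0,0,0,0,0]]]'; python3 go.py .6596 -.1385 .0312
```

```text
time: 12.17
position: [0.6582, -0.1369, 0.1078]
tool_rot: [0.51, 0.485, -0.49, 0.515]
ft_force: [0.1, 1.1, -0.5]
grip_width: 0.0142
t 12.17 p [ 0.6582 -0.1369  0.1078] yaw 0.0 tilt [ 0.05  -0.01  -0.999] w 0.0142 q6 -0.38 F [ 0.1  1.1 -0.5]
shift now cm [ 7.66 -0.25  0.08] turn about x 0.0
after turn [ 7.66 -0.25  0.08]
```

```bash
python3 -m inch '[[[1.2,-0.1,0.1,0,0],[2,-0.1,0,0,0],[1.8,0,0,0,0],[0.9,0,0,0,0],[0.3,0,0,0,0],[0,0,0,0,0],[0,0,0,0,0]]]'; python3 go.py .6586 -.1385 .0312
```

```text
time: 12.75
position: [0.6595, -0.1354, 0.0459]
tool_rot: [0.509, 0.485, -0.488, 0.517]
ft_force: [-0.5, 0.9, -0.8]
grip_width: 0.0145
t 12.75 p [ 0.6595 -0.1354  0.0459] yaw 0.005 tilt [ 0.053 -0.011 -0.999] w 0.0145 q6 -0.39 F [-0.5  0.9 -0.8]
shift now cm [ 1.46 -0.17  0.29] turn about x 0.005
after turn [ 1.46 -0.17  0.29]
```

```bash
python3 -m inch '[[[0.5,-0.2,0.3,0,0],[0.5,-0.1,0,0,0],[0.3,0,0,0,0],[0,0,0,0,0]]]'; python3 go.py .6586 -.1385 .0312
```

```text
time: 13.08
position: [0.6589, -0.1392, 0.035]
tool_rot: [0.51, 0.483, -0.487, 0.519]
ft_force: [-0.8, -0.6, -1.3]
grip_width: 0.0145
t 13.08 p [ 0.6589 -0.1392  0.035 ] yaw 0.006 tilt [ 0.058 -0.013 -0.998] w 0.0145 q6 -0.39 F [-0.8 -0.6 -1.3]
shift now cm [ 0.37 -0.05 -0.07] turn about x 0.006
after turn [ 0.37 -0.05 -0.07]
```

```bash
python3 -m inch '[[[0.3,0,0,0,0],[0.3,0,0,0,0],[0.2,0,0,0,0],[0,0,0,0,0]]]'; python3 go.py .6586 -.1385 .0312
```

```text
time: 13.42
position: [0.6599, -0.1396, 0.0329]
tool_rot: [0.51, 0.483, -0.487, 0.519]
ft_force: [0.3, -0.5, -0.7]
grip_width: 0.014
t 13.42 p [ 0.6599 -0.1396  0.0329] yaw 0.006 tilt [ 0.059 -0.013 -0.998] w 0.014 q6 -0.39 F [ 0.3 -0.5 -0.7]
shift now cm [ 0.16 -0.14 -0.11] turn about x 0.006
after turn [ 0.16 -0.14 -0.11]
```

```bash
python3 -m inch '[[[0.4,-0.1,0,0,0],[0.4,0,0,0,0]]]'; python3 go.py .6586 -.1385 .0312
```

```text
time: 13.58
position: [0.6607, -0.14, 0.0315]
tool_rot: [0.51, 0.482, -0.486, 0.52]
ft_force: [-12.5, 3.7, 33.6]
grip_width: 0.0141
t 13.58 p [ 0.6607 -0.14    0.0315] yaw 0.006 tilt [ 0.062 -0.014 -0.998] w 0.0141 q6 -0.39 F [-12.5   3.7  33.6]
shift now cm [ 0.02 -0.21 -0.15] turn about x 0.006
after turn [ 0.02 -0.21 -0.15]
```

```bash
python3 -m inch '[[[0,0,0,0,0],[0,0,0,0,0],[0,0,0,0,0.3],[0,0,0,0,0.4],[0,0,0,0,0.5],[0,0,0,0,0.6],[0,0,0,0,0.6],[0,0,0,0,0.6]]]'; python3 go.py .6586 -.1385 .2
```

```text
time: 14.25
position: [0.6615, -0.1405, 0.0315]
tool_rot: [0.511, 0.481, -0.486, 0.521]
ft_force: [0.5, 0.0, -1.1]
grip_width: 0.0462
t 14.25 p [ 0.6615 -0.1405  0.0315] yaw 0.006 tilt [ 0.064 -0.015 -0.998] w 0.0462 q6 -0.39 F [ 0.5  0.  -1.1]
shift now cm [-16.83   0.79   0.07] turn about x 0.006
after turn [-16.83   0.79   0.06]
```

```bash
python3 -m inch '[[[-1.5,0,0,0,0.6],[-3,0,0,0,0.6],[-3.5,0,0,0,0.6],[-3.5,0,0,0,0.7],[-3,-1,1,0,0.7],[-2,-2.5,2,0,0.7],[0,-3,2.5,0,0.7],[0,-3,2.5,0,0.7]]]'; python3 go.py .4688 -.297 .2
```

```text
time: 14.92
position: [0.5596, -0.2164, 0.204]
tool_rot: [0.509, 0.482, -0.482, 0.526]
ft_force: [-0.5, -0.2, -0.2]
grip_width: 0.0604
t 14.92 p [ 0.5596 -0.2164  0.204 ] yaw 0.017 tilt [ 0.071 -0.018 -0.997] w 0.0604 q6 -0.6 F [-0.5 -0.2 -0.2]
shift now cm [-0.1  -9.22  7.91] turn about x 0.017
after turn [-0.1  -9.08  8.07]
```

```bash
python3 -m inch '[[[0,-3,2.5,0.017,0.7],[0,-2.5,2.2,0,0.7],[0,-1.2,1.2,0,0.7],[0,0,0,0,0.7],[0,0,0,0,0.7]]]'; python3 go.py .4688 -.297 .09
python3 - <<'E'
from h import *
T=camera("top");S=camera("side")
cv2.imwrite("pics/v6.png",np.vstack([cv2.resize(T[100:240,130:420,::-1],(725,350)),np.pad(cv2.resize(S[130:270,190:400,::-1],(375,250)),((0,0),(0,350),(0,0)))]))
E
```

```text
time: 15.33
position: [0.4854, -0.2826, 0.2084]
tool_rot: [0.514, 0.472, -0.489, 0.523]
ft_force: [-0.4, -0.4, 1.0]
grip_width: 0.061
t 15.33 p [ 0.4854 -0.2826  0.2084] yaw -0.006 tilt [ 0.076 -0.026 -0.997] w 0.061 q6 -0.76 F [-0.4 -0.4  1. ]
shift now cm [11.71 -2.56  1.16] turn about x -0.006
after turn [11.71 -2.57  1.14]
```

View pics/v6.png

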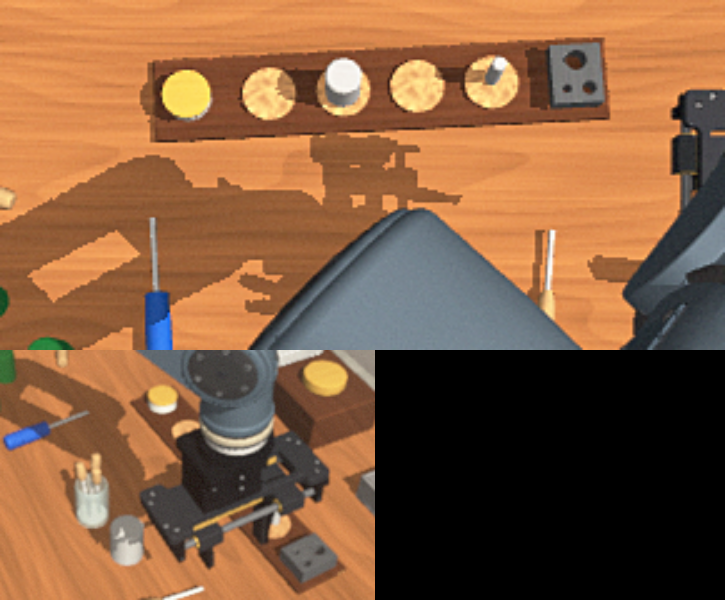

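Punch15 stands on the pad next to the die ((495,72) in the top crop) and punch36 is still in place. The tool tilt has drifted to 0.08 rad, so I'll test whether fast moves outward reduce it.

```bash
python3 -m inch '[[[0,4,0,0,0.7],[0,4,0,0,0.7],[0,4,0,0,0.7],[0,0,0,0,0.7]]]';python3 go.py .4688 -.297 .09;  python3 -m inch '[[[0,-1.5,0,0,0.7],[0,-1.5,0,0,0.7],[0,-1.5,0,0,0.7],[0,-1.5,0,0,0.7],[0,-1.5,0,0,0.7],[0,-1.5,0,0,0.7],[0,-1,0,0,0.7],[0,-1,0,0,0.7]]]'; python3 go.py .4688 -.297 .09
```

```text
time: 15.77
position: [0.6096, -0.275, 0.2158]
tool_rot: [0.514, 0.476, -0.487, 0.522]
ft_force: [0.9, 0.6, 0.6]
grip_width: 0.0609
t 15.77 p [ 0.6096 -0.275   0.2158] yaw -0.002 tilt [ 0.072 -0.02  -0.997] w 0.0609 q6 -0.61 F [0.9 0.6 0.6]
shift now cm [ 11.57 -14.95   2.  ] turn about x -0.002
after turn [ 11.57 -14.95   1.97]
time: 16.43
position: [0.4929, -0.2617, 0.2041]
tool_rot: [0.509, 0.484, -0.482, 0.523]
ft_force: [-0.0, 0.3, 0.1]
grip_width: 0.0608
t 16.43 p [ 0.4929 -0.2617  0.2041] yaw 0.017 tilt [ 0.065 -0.012 -0.998] w 0.0608 q6 -0.75 F [-0.   0.3  0.1]
shift now cm [11.27 -3.21  3.34] turn about x 0.017
after turn [11.27 -3.15  3.39]
```

```bash
python3 -m inch '[[[-4,0,0,0,0.7],[-4,0,0,0,0.7],[-4,0,0,0,0.7],[0,0,0,0,0.7]]]';python3 go.py .4688 -.297 .09;  python3 -m inch '[[[2,0,0.5,0,0.7],[2,0,0.5,0,0.7],[2,0,0.5,0,0.7],[2,0,0.5,0,0.7],[2,0,0.5,0,0.7],[2,0,0,0,0.7],[1,0,0,0,0.7],[1,0,0,0,0.7]]]'; python3 go.py .4688 -.297 .09
```

```text
time: 16.77
position: [0.4744, -0.2526, 0.3225]
tool_rot: [0.507, 0.493, -0.483, 0.516]
ft_force: [0.8, -0.3, -0.3]
grip_width: 0.0612
t 16.77 p [ 0.4744 -0.2526  0.3225] yaw 0.019 tilt [ 0.048  0.002 -0.999] w 0.0612 q6 -0.74 F [ 0.8 -0.3 -0.3]
shift now cm [23.19 -1.75  4.45] turn about x 0.019
after turn [23.19 -1.67  4.49]
time: 17.43
position: [0.4759, -0.2707, 0.1843]
tool_rot: [0.505, 0.491, -0.481, 0.522]
ft_force: [-0.8, -0.6, 0.5]
grip_width: 0.0607
t 17.43 p [ 0.4759 -0.2707  0.1843] yaw 0.027 tilt [ 0.056 -0.006 -0.998] w 0.0607 q6 -0.79 F [-0.8 -0.6  0.5]
shift now cm [ 9.39 -1.31  2.54] turn about x 0.027
after turn [ 9.39 -1.24  2.57]
```

```bash
python3 -m inch '[[[-4,0,0,0,0.7],[-4,0,0,0,0.7],[-4,0,0,0,0.7],[-4,0,0,0,0.7],[0,0,0,0,0.7]]]';python3 go.py .4688 -.297 .09;  python3 -m inch '[[[2.5,0,0.4,0.02,0.7],[2.5,0,0.4,0,0.7],[2.5,0,0.4,0,0.7],[2.5,0,0.3,0,0.7],[2.5,0,0.3,0,0.7],[2.5,0,0,0,0.7],[2,0,0,0,0.7],[1,0,0,0,0.7]]]'; python3 go.py .4688 -.297 .09
```

```text
time: 17.85
position: [0.4588, -0.2617, 0.334]
tool_rot: [0.504, 0.506, -0.48, 0.509]
ft_force: [0.4, -0.0, 0.8]
grip_width: 0.0607
t 17.85 p [ 0.4588 -0.2617  0.334 ] yaw 0.031 tilt [ 0.026  0.021 -0.999] w 0.0607 q6 -0.79 F [ 0.4 -0.   0.8]
shift now cm [24.34  0.24  4.05] turn about x 0.031
after turn [24.34  0.36  4.04]
time: 18.52
position: [0.461, -0.2714, 0.1543]
tool_rot: [0.507, 0.497, -0.484, 0.512]
ft_force: [0.9, -0.1, 0.6]
grip_width: 0.0607
t 18.52 p [ 0.461  -0.2714  0.1543] yaw 0.018 tilt [ 0.039  0.008 -0.999] w 0.0607 q6 -0.81 F [ 0.9 -0.1  0.6]
shift now cm [6.43 0.48 2.62] turn about x 0.018
after turn [6.43 0.53 2.61]
```

Tilt is down to 0.04. Now I'll approach punch25.

```bash
python3 -m inch '[[[1.5,0.3,1.2,0.018,0.7],[1.8,0.2,1,0,0.65],[1.8,0,0.4,0,0.65],[1,0,0,0,0.65],[0,0,0,0,0.65]]]'; python3 go.py .4688 -.297 .022
```

```text
time: 18.93
position: [0.4614, -0.2889, 0.0869]
tool_rot: [0.511, 0.498, -0.487, 0.504]
ft_force: [-0.3, 0.5, 0.9]
grip_width: 0.0569
t 18.93 p [ 0.4614 -0.2889  0.0869] yaw 0.004 tilt [ 0.03   0.016 -0.999] w 0.0569 q6 -0.82 F [-0.3  0.5  0.9]
shift now cm [6.5  0.54 0.92] turn about x 0.004
after turn [6.5  0.54 0.92]
```

```bash
python3 -m inch '[[[0,0.4,0.7,0,0.6],[0.2,0.2,0.3,0,0.6],[1,0,0,0,0.6],[1.6,0,0,0,0.6],[1.6,0,0,0,0.6],[1,0,0,0,0.6],[0,0,0,0,0.6],[0,0,0,0,0.6]]]'; python3 go.py .4688 -.297 .022
```

```text
time: 19.6
position: [0.4706, -0.2988, 0.0336]
tool_rot: [0.51, 0.495, -0.487, 0.508]
ft_force: [-0.6, 0.3, 0.7]
grip_width: 0.0523
t 19.6 p [ 0.4706 -0.2988  0.0336] yaw 0.007 tilt [ 0.036  0.011 -0.999] w 0.0523 q6 -0.84 F [-0.6  0.3  0.7]
shift now cm [ 1.16 -0.22 -0.17] turn about x 0.007
after turn [ 1.16 -0.23 -0.17]
```

```bash
python3 -m inch '[[[0.6,-0.2,-0.2,0,0.5],[0.5,0,0,0,0.4],[0,0,0,0,0.3],[0,0,0,0,0],[0,0,0,0,0],[0,0,0,0,0],[0,0,0,0,0],[0,0,0,0,0]]]' 35; python3 go.py .4688 -.297 .022
```

```text
time: 20.27
position: [0.4695, -0.297, 0.0236]
tool_rot: [0.51, 0.494, -0.486, 0.509]
ft_force: [-0.2, 0.1, -1.8]
grip_width: 0.0242
t 20.27 p [ 0.4695 -0.297   0.0236] yaw 0.007 tilt [ 0.038  0.009 -0.999] w 0.0242 q6 -0.84 F [-0.2  0.1 -1.8]
shift now cm [ 0.16 -0.08 -0.  ] turn about x 0.007
after turn [ 0.16 -0.08  0.  ]
```

```bash
python3 -m inch '[[[0,0,0,0,0],[-3,0,0,0,0],[-4,0,0,0,0],[-4,0,0,0,0],[-4,0,0,0,0],[-4,0,0,0,0],[-4,0,0,0,0],[0,0,0,0,0]]]' 35; python3 go.py .6545 -.064 .2
```

```text
time: 20.93
position: [0.4589, -0.2978, 0.2583]
tool_rot: [0.51, 0.499, -0.487, 0.504]
ft_force: [1.7, -0.8, -1.9]
grip_width: 0.0241
t 20.93 p [ 0.4589 -0.2978  0.2583] yaw 0.007 tilt [ 0.028  0.018 -0.999] w 0.0241 q6 -0.82 F [ 1.7 -0.8 -1.9]
shift now cm [  6.8   19.54 -23.13] turn about x 0.007
after turn [  6.8   19.38 -23.26]
```

```bash
python3 -m inch '[[[0,1,-1.5,0,0],[0,2.5,-3,0,0],[0,2.8,-3,0,0],[0,2.8,-3,0,0],[0,2.8,-3,0,0],[0,2.5,-3,0,0],[0,2,-2.5,0,0],[0,1,-1,0,0]]]'; python3 go.py .6545 -.064 .12;python3 -m inch '[[[0,0,0,0,0]]]'; python3 go.py .6545 -.064 .12
```

```text
time: 21.6
position: [0.6354, -0.093, 0.2668]
tool_rot: [0.512, 0.494, -0.491, 0.503]
ft_force: [0.0, -1.2, -1.5]
grip_width: 0.0242
t 21.6 p [ 0.6354 -0.093   0.2668] yaw -0.005 tilt [ 0.03   0.012 -0.999] w 0.0242 q6 -0.33 F [ 0.  -1.2 -1.5]
shift now cm [14.76  1.46 -2.73] turn about x -0.005
after turn [14.76  1.47 -2.73]
time: 21.68
position: [0.6368, -0.0901, 0.2657]
tool_rot: [0.511, 0.496, -0.489, 0.504]
ft_force: [-0.2, -0.0, -2.0]
grip_width: 0.024
t 21.68 p [ 0.6368 -0.0901  0.2657] yaw -0.001 tilt [ 0.03   0.013 -0.999] w 0.024 q6 -0.33 F [-0.2 -0.  -2. ]
shift now cm [14.65  1.33 -2.42] turn about x -0.001
after turn [14.65  1.33 -2.42]
```

```bash
python3 -m inch '[[[1,0.6,-1.2,0,0],[2.5,0.5,-1,0,0],[2.5,0.2,-0.2,0,0],[2.5,0,0,0,0],[2.5,0,0,0,0],[2.5,0,0,0,0],[1,0,0,0,0],[0,0,0,0,0]]]'; python3 go.py .6545 -.064 .035
```

```text
time: 22.35
position: [0.6487, -0.0699, 0.1133]
tool_rot: [0.508, 0.496, -0.493, 0.503]
ft_force: [-0.7, 0.7, -2.5]
grip_width: 0.0243
t 22.35 p [ 0.6487 -0.0699  0.1133] yaw -0.002 tilt [ 0.022  0.008 -1.   ] w 0.0243 q6 -0.29 F [-0.7  0.7 -2.5]
shift now cm [ 7.85  0.41 -0.52] turn about x -0.002
after turn [ 7.85  0.41 -0.52]
```

```bash
python3 -m inch '[[[1,0.3,-0.4,0,0],[1.8,0.1,-0.1,0,0],[1.8,0,0,0,0],[1.2,0,0,0,0],[0.6,0,0,0,0],[0,0,0,0,0],[0,0,0,0,0]]]'; python3 go.py .6545 -.064 .035
```

```text
time: 22.93
position: [0.6586, -0.0681, 0.0519]
tool_rot: [0.511, 0.492, -0.492, 0.506]
ft_force: [0.3, -0.1, -1.4]
grip_width: 0.0237
t 22.93 p [ 0.6586 -0.0681  0.0519] yaw -0.005 tilt [ 0.032  0.005 -0.999] w 0.0237 q6 -0.28 F [ 0.3 -0.1 -1.4]
shift now cm [ 1.68 -0.47 -0.4 ] turn about x -0.005
after turn [ 1.68 -0.47 -0.4 ]
```

```bash
python3 -m inch '[[[0.5,-0.3,-0.3,0,0],[0.5,-0.1,-0.1,0,0],[0.4,0,0,0,0],[0.3,0,0,0,0],[0,0,0,0,0]]]'; python3 go.py .6545 -.064 .035
```

```text
time: 23.35
position: [0.6572, -0.064, 0.0371]
tool_rot: [0.512, 0.49, -0.491, 0.508]
ft_force: [0.0, 0.4, -3.4]
grip_width: 0.0242
t 23.35 p [ 0.6572 -0.064   0.0371] yaw -0.005 tilt [ 0.039  0.003 -0.999] w 0.0242 q6 -0.28 F [ 0.   0.4 -3.4]
shift now cm [ 0.2  -0.28 -0.  ] turn about x -0.005
after turn [ 0.2  -0.28 -0.  ]
```

```bash
python3 -m inch '[[[0.3,-0.3,0,0,0],[0.3,0,0,0,0]]]'; python3 go.py .6545 -.064 .035
```

```text
time: 23.52
position: [0.6567, -0.0643, 0.0352]
tool_rot: [0.513, 0.488, -0.489, 0.509]
ft_force: [-10.1, 1.7, 27.9]
grip_width: 0.0242
t 23.52 p [ 0.6567 -0.0643  0.0352] yaw -0.005 tilt [ 0.044  0.002 -0.999] w 0.0242 q6 -0.28 F [-10.1   1.7  27.9]
shift now cm [ 0.01 -0.22 -0.03] turn about x -0.005
after turn [ 0.01 -0.22 -0.03]
```

```bash
python3 -m inch '[[[0,0,0,0,0],[0,0,0,0,0.4],[0,0,0,0,0.5],[0,0,0,0,0.7],[0,0,0,0,0.7],[0,0,0,0,0.7],[0,0,0,0,0.7],[-1,0,0,0,1]]]';  python3 -m inch '[[[-3,0,0,0,1],[-4,0,0,0,1],[-4,0,0,0,1],[-4,0,0,0,1],[-4,0,0,0,1],[-4,0,0,0,1],[-2,0,0,0,1],[0,0,0,0,1]]]'; python3 go.py .448 -.0898 .2
```

```text
time: 24.18
position: [0.6564, -0.0647, 0.0463]
tool_rot: [0.513, 0.488, -0.489, 0.51]
ft_force: [-0.8, 0.6, 0.2]
grip_width: 0.0609
time: 24.85
position: [0.6433, -0.0649, 0.3102]
tool_rot: [0.512, 0.489, -0.49, 0.509]
ft_force: [0.4, 0.5, 0.6]
grip_width: 0.0869
t 24.85 p [ 0.6433 -0.0649  0.3102] yaw -0.005 tilt [ 0.042  0.002 -0.999] w 0.0869 q6 -0.28 F [0.4 0.5 0.6]
shift now cm [ 10.19 -19.97   2.62] turn about x -0.005
after turn [ 10.19 -19.98   2.52]
```

```bash
python3 -m inch '[[[0.5,-1.5,0.3,0,1],[1,-2.5,0.3,0,1],[1,-2.5,0.3,0,1],[1,-2.5,0.3,0,1],[1,-2.5,0.3,0,1],[1,-2.5,0.3,0,1],[1,-2,0.2,0,1],[0,-1,0,0,1]]]';python3 -m inch '[[[0,0,0,0,1],[0,0,0,0,1]]]'; python3 go.py .448 -.0898 .1
```

```text
time: 25.52
position: [0.4692, -0.0826, 0.2338]
tool_rot: [0.513, 0.488, -0.488, 0.511]
ft_force: [-0.9, -0.4, -1.2]
grip_width: 0.0872
time: 25.68
position: [0.4645, -0.0814, 0.2316]
tool_rot: [0.512, 0.49, -0.489, 0.508]
ft_force: [-0.0, -0.2, 0.5]
grip_width: 0.087
t 25.68 p [ 0.4645 -0.0814  0.2316] yaw -0.004 tilt [ 0.041  0.005 -0.999] w 0.087 q6 -0.44 F [-0.  -0.2  0.5]
shift now cm [13.08 -2.18  0.92] turn about x -0.004
after turn [13.08 -2.18  0.91]
```

```bash
python3 -m inch '[[[1,-1,0.4,0,1],[2,-0.6,0.3,0,1],[2.5,-0.3,0.2,0,1],[2.5,-0.2,0,0,1],[2.5,0,0,0,1],[1.5,0,0,0,1],[0,0,0,0,1],[0,0,0,0,1]]]'; python3 go.py .448 -.0898 .022
```

```text
time: 26.35
position: [0.4612, -0.0938, 0.1083]
tool_rot: [0.514, 0.484, -0.486, 0.514]
ft_force: [-0.2, -0.1, 0.4]
grip_width: 0.087
t 26.35 p [ 0.4612 -0.0938  0.1083] yaw -0.002 tilt [ 0.058 -0.002 -0.998] w 0.087 q6 -0.49 F [-0.2 -0.1  0.4]
shift now cm [ 8.53 -1.83 -0.42] turn about x -0.002
after turn [ 8.53 -1.83 -0.42]
```

```bash
python3 -m inch '[[[0,-0.9,-0.3,0,1],[0.8,-0.7,-0.1,0,1],[1,0,0,0,1],[0,0,0,0,1],[0,0,0,0,1]]]'; python3 go.py .448 -.0898 .022
```

```text
time: 26.77
position: [0.449, -0.0904, 0.0932]
tool_rot: [0.515, 0.481, -0.484, 0.518]
ft_force: [-0.5, 0.7, 0.1]
grip_width: 0.0872
t 26.77 p [ 0.449  -0.0904  0.0932] yaw 0.0 tilt [ 0.068 -0.007 -0.998] w 0.0872 q6 -0.5 F [-0.5  0.7  0.1]
shift now cm [ 7.1  -0.58 -0.11] turn about x 0.0
after turn [ 7.1  -0.58 -0.11]
```

```bash
python3 -m inch '[[[1,-0.2,-0.1,0,1],[1.6,-0.2,0,0,1],[1.6,-0.1,0,0,1],[1.2,0,0,0,1],[0.4,0,0,0,1],[0,0,0,0,1]]]'; python3 go.py .448 -.0898 .022
```

```text
time: 27.27
position: [0.4535, -0.0919, 0.0406]
tool_rot: [0.517, 0.476, -0.482, 0.524]
ft_force: [0.6, 0.7, 0.3]
grip_width: 0.0872
t 27.27 p [ 0.4535 -0.0919  0.0406] yaw 0.002 tilt [ 0.083 -0.014 -0.996] w 0.0872 q6 -0.52 F [0.6 0.7 0.3]
shift now cm [ 1.8  -0.71 -0.24] turn about x 0.002
after turn [ 1.8  -0.71 -0.24]
```

```bash
python3 -m inch '[[[0.7,-0.5,-0.2,0,1],[0.7,-0.2,0,0,0.9],[0.2,0,0,0,0.8],[0,0,0,0,0.7],[0,0,0,0,0.5],[0,0,0,0,0],[0,0,0,0,0],[0,0,0,0,0]]]' 55; python3 go.py .448 -.0898 .022
```

```text
time: 27.93
position: [0.4495, -0.0908, 0.0276]
tool_rot: [0.517, 0.474, -0.481, 0.526]
ft_force: [-2.2, -0.3, -0.8]
grip_width: 0.0483
t 27.93 p [ 0.4495 -0.0908  0.0276] yaw 0.003 tilt [ 0.088 -0.016 -0.996] w 0.0483 q6 -0.54 F [-2.2 -0.3 -0.8]
shift now cm [ 0.54 -0.2  -0.11] turn about x 0.003
after turn [ 0.54 -0.2  -0.11]
```

```bash
python3 -m inch '[[[0,0,0,0,0],[0,0,0,0,0],[0,0,0,0,0],[-2,0,0,0,0],[-4,0,0,0,0],[-4,0,0,0,0],[-4,0,0,0,0],[0,0,0,0,0]]]' 55; python3 go.py .6445 .0857 .2
```

```text
time: 28.6
position: [0.4348, -0.0876, 0.1663]
tool_rot: [0.516, 0.479, -0.483, 0.521]
ft_force: [1.8, -1.2, -8.2]
grip_width: 0.0461
t 28.6 p [ 0.4348 -0.0876  0.1663] yaw 0.001 tilt [ 0.074 -0.009 -0.997] w 0.0461 q6 -0.5 F [ 1.8 -1.2 -8.2]
shift now cm [ -1.96  21.19 -17.28] turn about x 0.001
after turn [ -1.96  21.16 -17.31]
```

```bash
python3 -m inch '[[[-4,0,0,0,0],[-4,0,0,0,0],[-4,0,0,0,0],[-3,2,0,0,0],[0,4,0,0,0],[0,4,0,0,0],[0,4,0,0,0],[0,0,0,0,0]]]' 55; python3 go.py .6445 .0857 .2;python3 -m inch '[[[0,3,-2,0,0],[1,0,-3,0,0],[1,0,-3,0,0],[1,0,-3,0,0],[1,0,-2,0,0],[1,0,-1,0,0],[0,0,0,0,0]]]' 55; python3 go.py .6445 .0857 .2
```

```text
time: 29.27
position: [0.5585, -0.0811, 0.3055]
tool_rot: [0.513, 0.491, -0.488, 0.507]
ft_force: [1.1, -2.4, -7.7]
grip_width: 0.0459
t 29.27 p [ 0.5585 -0.0811  0.3055] yaw -0.002 tilt [ 0.041  0.008 -0.999] w 0.0459 q6 -0.36 F [ 1.1 -2.4 -7.7]
shift now cm [ 11.03   8.13 -16.6 ] turn about x -0.002
after turn [ 11.03   8.17 -16.59]
time: 29.85
position: [0.582, 0.0643, 0.2286]
tool_rot: [0.505, 0.502, -0.498, 0.495]
ft_force: [-0.9, 0.5, -10.0]
grip_width: 0.0457
t 29.85 p [0.582  0.0643 0.2286] yaw -0.006 tilt [ 0.001  0.014 -1.   ] w 0.0457 q6 -0.09 F [ -0.9   0.5 -10. ]
shift now cm [ 2.9   6.24 -2.13] turn about x -0.006
after turn [ 2.9   6.25 -2.1 ]
```

```bash
python3 -m inch '[[[0.5,2,-0.8,0,0],[1.5,2,-0.7,0,0],[2,1.2,-0.4,0,0],[2,0.4,0,0,0],[2,0,0,0,0],[1.5,0,0,0,0],[0.5,0,0,0,0],[0,0,0,0,0]]]' 55; python3 go.py .6445 .0857 .038
```

```text
time: 30.52
position: [0.6348, 0.0772, 0.1107]
tool_rot: [0.5, 0.504, -0.503, 0.493]
ft_force: [-0.3, -0.1, -8.0]
grip_width: 0.046
t 30.52 p [0.6348 0.0772 0.1107] yaw -0.006 tilt [-0.016  0.008 -1.   ] w 0.046 q6 -0.06 F [-0.3 -0.1 -8. ]
shift now cm [ 7.26  1.08 -0.8 ] turn about x -0.006
after turn [ 7.26  1.09 -0.8 ]
```

```bash
python3 -m inch '[[[0.5,0.6,-0.6,0,0],[1.2,0.4,-0.2,0,0],[1.5,0,0,0,0],[1.2,0,0,0,0],[0.6,0,0,0,0],[0,0,0,0,0],[0,0,0,0,0]]]' 55; python3 go.py .6445 .0857 .038
```

```text
time: 31.1
position: [0.6499, 0.0844, 0.0591]
tool_rot: [0.502, 0.501, -0.502, 0.495]
ft_force: [-0.4, -0.1, -7.8]
grip_width: 0.0459
t 31.1 p [0.6499 0.0844 0.0591] yaw -0.008 tilt [-0.006  0.007 -1.   ] w 0.0459 q6 -0.04 F [-0.4 -0.1 -7.8]
shift now cm [ 2.12 -0.53 -0.11] turn about x -0.008
after turn [ 2.12 -0.53 -0.11]
```

```bash
python3 -m inch '[[[0.4,-0.4,-0.1,0,0],[0.5,-0.2,0,0,0],[0.4,0,0,0,0],[0.3,0,0,0,0],[0,0,0,0,0]]]' 55; python3 go.py .6445 .0857 .038
```

```text
time: 31.52
position: [0.6447, 0.0859, 0.0443]
tool_rot: [0.503, 0.5, -0.501, 0.496]
ft_force: [-1.0, 0.3, -8.2]
grip_width: 0.0458
t 31.52 p [0.6447 0.0859 0.0443] yaw -0.007 tilt [-0.002  0.007 -1.   ] w 0.0458 q6 -0.04 F [-1.   0.3 -8.2]
shift now cm [ 0.63 -0.01  0.02] turn about x -0.007
after turn [ 0.63 -0.02  0.02]
```

```bash
python3 -m inch '[[[0.3,0,0,0,0],[0.3,0,0,0,0]]]' 55; python3 go.py .6445 .0857 .038; python3 -m inch '[[[0.2,0,0,0,0]]]' 55; python3 go.py
```

```text
time: 31.68
position: [0.6453, 0.0862, 0.041]
tool_rot: [0.503, 0.5, -0.5, 0.496]
ft_force: [-9.7, 0.4, 20.5]
grip_width: 0.0458
t 31.68 p [0.6453 0.0862 0.041 ] yaw -0.007 tilt [-0.001  0.007 -1.   ] w 0.0458 q6 -0.04 F [-9.7  0.4 20.5]
shift now cm [ 0.3  -0.08  0.05] turn about x -0.007
after turn [ 0.3  -0.08  0.05]
time: 31.77
position: [0.6453, 0.0861, 0.0412]
tool_rot: [0.503, 0.5, -0.5, 0.496]
ft_force: [-3.8, -0.7, 1.4]
grip_width: 0.0457
t 31.77 p [0.6453 0.0861 0.0412] yaw -0.007 tilt [-0.001  0.006 -1.   ] w 0.0457 q6 -0.04 F [-3.8 -0.7  1.4]
```

```bash
python3 - <<'E'
from h import *
S=camera("side");cv2.imwrite("pics/v7.png",cv2.resize(S[110:270,200:400,::-1],(750,600)))
E
```

```text
(no output)
```

View pics/v7.png

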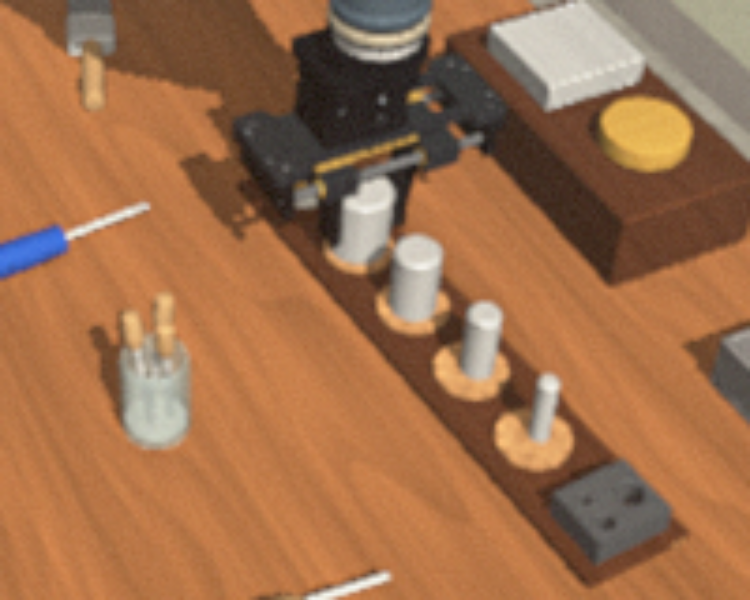

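The view shows 15, 25 and 36 standing on their pads, 47 held upright on the last pad, and the jar upright. I'll release.

```bash
python3 -m inch '[[[0,0,0,0,0],[0,0,0,0,0.7],[0,0,0,0,0.8],[0,0,0,0,1],[0,0,0,0,1],[0,0,0,0,1],[0,0,0,0,1],[0,0,0,0,1]]]'; python3 -m inch '[[[-1.5,0,0,0,1],[-3,0,0,0,1],[-4,0,0,0,1],[-4,0,0,0,1],[-4,-2,-1,0,1],[-2,-4,-2,0,1],[0,-4,-3,0,1],[0,-4,-4,0,1]]]';python3 -m inch '[[[0,-2,-4,0,1],[0,0,-4,0,1],[0,0,-4,0,1],[0,0,-4,0,1],[0,0,-4,0,1],[0,0,-2,0,1],[0,0,0,0,1],[0,0,0,0,1]]]'; python3 - <<'E'
from h import *
T=camera("top");S=camera("side");cv2.imwrite("pics/t8.png",T[:,:,::-1]);cv2.imwrite("pics/s8.png",S[:,:,::-1])
cv2.imwrite("pics/v8.png",np.vstack([cv2.resize(T[105:235,180:400,::-1],(560,330)),cv2.resize(S[130:260,200:400,::-1],(560,270))]))
E
```

```text
time: 32.48
position: [0.6533, 0.0857, 0.0463]
tool_rot: [0.508, 0.495, -0.496, 0.501]
ft_force: [0.6, 0.4, -0.1]
grip_width: 0.0831
time: 33.15
position: [0.5342, 0.1678, 0.229]
tool_rot: [0.513, 0.49, -0.496, 0.5]
ft_force: [-0.1, 1.5, -0.4]
grip_width: 0.0871
time: 33.82
position: [0.5073, 0.4002, 0.2334]
tool_rot: [0.513, 0.492, -0.494, 0.501]
ft_force: [0.1, -0.0, 0.6]
grip_width: 0.087
```

View pics/v8.png

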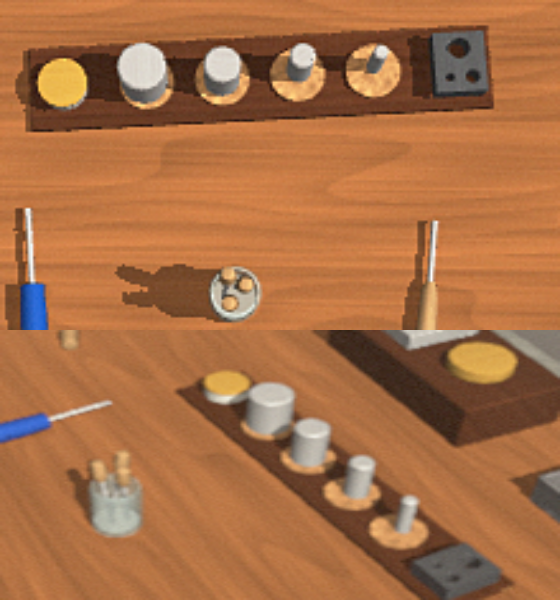

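All four stand in order and the jar is upright. Now I'll measure how well they are centred.

```bash
python3 - <<'E'
from h import *
T=cv2.imread("pics/t8.png");S=cv2.imread("pics/s8.png")
m=cv2.inRange(cv2.cvtColor(T,cv2.COLOR_BGR2HSV),(0,0,175),(179,45,255))
ms=cv2.inRange(cv2.cvtColor(S,cv2.COLOR_BGR2HSV),(0,0,130),(179,50,255))
P={"47":(.6445,.0857),"36":(.6492,.011),"25":(.6545,-.0637),"15":(.6596,-.1387)}
for n,(x,y) in P.items():
    A=blobs(T,m,proj("top",(x,y,.068)),14);p=cast("top",A[0],.068)
    D=int(n);b=blobs(S,ms,proj("side",(x,y,.04)),20)[1]
    w=b[2]; side=cast("side",(b[0]+(w-1)/2,b[1]+.37*w),.068)
    print(n,A[1],"err top mm",((p[:2]-(x,y))*1000).round(1),"side bbox",b,"err side mm",((side[:2]-(x,y))*1000).round(1))
E
```

```text
47 [226 122  19  18 265] err top mm [0.7 1.7] side bbox [276 156  29  24 354] err side mm [-27.5 -14.5]
36 [261 123  13  14 147] err top mm [-1.2  0.1] side bbox [305 173  13  23 236] err side mm [-2.4 -4.4]
25 [295 122   9  10  65] err top mm [ 3.7 -1.4] side bbox [324 191  10  20 152] err side mm [ 0.7 -5.9]
15 [328 123   5   5  21] err top mm [ 2.9 -0.7] side bbox [342 210   7  18  83] err side mm [-0.7 -3.6]
```

```bash
python3 -c "
from rig import robot
print(robot.hand_in())"
```

```text
the job is handed in; nothing more can be done
None
```

I placed all four punches upright on the cork pads, 15, 25, 36 and 47 mm counting out from the die block, and handed in at about 34 s of robot time. The arm stands clear of everything, and the jar of gravers was upright in the last pictures.

- **Top view check:** all four punch axes came out within about 4 mm of their pad centres (limit 13 mm).
- **Side view check:** this rougher measurement gave 4 to 6 mm for the 15, 25 and 36 mm punches. The 47 mm reading (about 31 mm off) is not usable because its blob merged with the tin beside it. The top view puts that punch within 2 mm.
- **Tool tilt:** the tool drifted up to 0.09 rad off vertical during the work. I partly corrected it with quick upward and outward moves, and the punches looked upright after release. I did not measure their final tilt numerically.
- **Contact force:** the highest wrist force I saw was about 36 N, when the 15 mm punch touched its pad (limit 120 N).

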